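# Make up two sample kits from the bench stock

### The arm

A 6-joint arm with a two-finger parallel gripper is mounted at the origin on the work surface. World frame = base frame: x ahead of the robot, y to its left, z up, the work surface at z = 0. Lengths are in mm, angles in rad, forces in N, time in s.
With the tool pointing down it reaches from about 275 to 750 mm from the base axis. Payload 10.2 kg.
Tool frame: the origin (TCP) lies at the very end of the fingers, on their centre line; the grasp point (between the pads) lies 19 mm behind it; x points along the fingers, y is the direction in which the jaws open and shut, and the axes are right-handed (so a half turn about x gives the same grasp; the last joint's range is limited). The gripper opens to 85 mm and grips with 20 to 120 N. Pads are 22 mm wide; open, the fingers measure 114 mm over their backs; the gripper's body (76 mm by 85 mm) begins 54 mm behind the grasp point. The pads swing forward as they close: fully open they stand 13 mm farther back than shut.
Start: joints at [0.995, 0.313, 1.498, -0, 1.331, -0.223], TCP at [181.414, 492.666, 231.294] pointing down, gripper open.
Joint ranges: [-2.94, 2.94], [-0.97, 2.17], [0.19, 2.56], [-1.23, 4.37], [0.02, 3.11], [-2.88, 2.88]. Speed limits (rad/s): [2.39, 2.39, 3.01, 3.14, 3.14, 3.14].

### API

Orientations are given as a unit quaternion [w, x, y, z].
In Python, from rig import ctrl, viewer, order gives the robot as it stands. The module is installed in compiled form; this text tells all that it offers.
- The arm moves only by the tool carry_out, never from a script. Its argument "deltas" is a list of rows, each a list of 7 numbers: the gripper command: -1 is fully open, 1 is shut, values between are in proportion, then the shift along the tool's x, y, z in mm, then the turn, a rotation vector about the tool's x, y, z in degrees. A call has exactly 5 rows; each row is the pose to reach, as a shift and turn from the pose commanded when the call began, along the tool's axes at that moment; what a row does not reach only later rows make up. A row lasts 1/8 s, in which the tool goes at most 62.5 mm and 10.7 degrees, less where a joint would pass 70% of its speed; a pose out of reach is approached as far as the arm can. A call with a gripper value outside its range is refused whole. The fingers move at their own pace and stop on an object; "newtons" is the grip in N (left out, the last holds). Time passes only in rows, so rows that repeat a pose let the fingers close, or fill a call up. It gives the time, the measured TCP pose, the force and the opening at its end, in the units of the state.
- ctrl.sense(): the state, without advancing time (a new reading comes with each control period).
- viewer.capture(name): name is "scene" or "top"; returns the picture (420x560x3 uint8, red, green, blue); there is no depth.
- viewer.calibration(name): a dict with "fx", "fy", "cx", "cy" (pixels), "k1" (the pictures are not rectified: a ray, as slopes to the right and down, at radius r is drawn at 1 + k1 r^2 times it, then the intrinsics apply), "xyz" and "attitude" of the camera in the world. Camera axes: x right, y down, z forward; pixel columns grow to the right and rows downward; lengths in mm; the calibration is good to about 2 mm. A picture is of the moment at which its call begins. calibration takes no time and is no camera call.
- order.finish_job(): hands the job in, once; it reports no verdict.
The state is a dict: "time_s": time; "joints": joint angles; "dq": joint speeds; "tau": joint torques, N m; "eef_pos": TCP position; "ee_rot": TCP orientation; "force": force on the tool from outside, world axes, zero at the start; "wrist_torque": the same for the moment, N m; "grip_width": opening from 0.0 (shut) to 1.0 (fully open).
Only numpy, scipy, OpenCV 4.12 (cv2) and the standard library are available. Lean on these libraries where they do the work, as an engineer would, in place of code of your own. Each camera call takes 0.05 s, during which the arm holds its last target. There are 200 camera calls.

### The job

Make up the two sampling kits: the square tray gets one vial in its cradle and the squat jar standing on its round pad; the long tray gets one vial in its cradle and the tall bottle standing on its round pad. Always take the vial that lies at the front of the sloped lane, so that those behind roll down; the third vial stays in the lane and ends up at its front, and the steel cup is left where it stands.

Things in the scene. Friction and masses are not known exactly. Their poses are not given: they have to be found in the camera images.
- lane: fixed aluminium lane, 77 mm wide, 210 mm long, sloping 0.17 rad down to its -x end, to a low stop. Origin: on the table under the middle of a vial at the front place (that middle is at z = 46 mm, axis along lane y). The front place has no side walls; floor and stop are 40 mm wide there. Three vials in a row, 28 mm apart; lift out the front one and the others roll to the stop within 1 s.
- vial_a: amber glass vial with black cap: cylinder 28 mm across, 61 mm long, 30 g, lying across the sloped lane. Origin: its middle; long axis = body y (cap at +y). Grip it across its two flat ends from above: lane and cradles support only its middle 40 mm, the ends are free. At the start it is the front one.
- vial_b: amber glass vial with black cap: cylinder 28 mm across, 61 mm long, 30 g, lying across the sloped lane. Origin: its middle; long axis = body y (cap at +y). Grip it across its two flat ends from above: lane and cradles support only its middle 40 mm, the ends are free. At the start it is the second one.
- vial_c: amber glass vial with black cap: cylinder 28 mm across, 61 mm long, 30 g, lying across the sloped lane. Origin: its middle; long axis = body y (cap at +y). Grip it across its two flat ends from above: lane and cradles support only its middle 40 mm, the ends are free. At the start it is the third, the rearmost; it is not for a kit.
- jar: squat white plastic jar with a grey lid, 54 mm across the lid (52 mm below it), 45 mm tall (lid from 30 mm up), about 90 g, standing on the stock board. Origin: centre of its underside, z up.
- bottle: tall white plastic bottle, body 40 mm across up to 56 mm height, then a shoulder and a black cap 25 mm across; 86 mm tall in all, about 100 g, standing on the stock board. Origin: centre of its underside, z up.
- cup: open round cup of plain steel, 50 mm across, 32 mm tall, standing on the stock board; not for a kit. Origin: centre of its underside.
- board: flat grey stock board, 240 mm (x) by 100 mm (y), 8 mm thick, fixed. Jar, bottle and cup stand on it in any order in a row along its x, about 78 mm apart. Origin: centre of its underside.
- tray_square: square white kit tray, 130 x 130 mm with a 10 mm rim. Origin: centre of its underside. Fixed. Grey V cradle (40 mm in y, 46 mm in x): valley along y at x = -38 mm, y = 0; a vial seated in it has its middle at z = 31.5 mm, long axis along tray y (cap either side), ends overhanging. Black round pad, 66 mm across, centre x = 27 mm, y = 0, top at z = 8 mm.
- tray_long: long white kit tray, 190 mm (x) by 84 mm (y) with a 10 mm rim. Origin: centre of its underside. Fixed. Grey V cradle (40 mm in y, 46 mm in x): valley along y at x = -55 mm, y = 0; a vial seated in it has its middle at z = 31.5 mm, long axis along tray y (cap either side), ends overhanging. Black round pad, 54 mm across, centre x = 50 mm, y = 0, top at z = 8 mm.
Mind the look-alikes: they are no part of the job. What is shaped like the bottle but blue or yellow is not meant.

How it is judged (in metres and radians):
At the end, for the whole second after the job is handed in: A first or second vial seated in each cradle (10 mm across, 12 mm along, 0.2 rad); jar on the square tray's pad, bottle on the long one's (12 mm, upright within 0.1 rad); third vial at the lane's front (12 mm); cup within 30 mm of its start; all at rest (((x of vial_a in the frame of tray_square between -0.048 and -0.028 m and y of vial_a in the frame of tray_square between -0.012 and 0.012 m and z of vial_a in the frame of tray_square between 0.027 and 0.0365 m and angle between the y axis of vial_a and the y axis of tray_square, either way round below 0.2 rad and x of vial_b in the frame of tray_long between -0.065 and -0.045 m and y of vial_b in the frame of tray_long between -0.012 and 0.012 m and z of vial_b in the frame of tray_long between 0.027 and 0.0365 m and angle between the y axis of vial_b and the y axis of tray_long, either way round below 0.2 rad) or (x of vial_a in the frame of tray_long between -0.065 and -0.045 m and y of vial_a in the frame of tray_long between -0.012 and 0.012 m and z of vial_a in the frame of tray_long between 0.027 and 0.0365 m and angle between the y axis of vial_a and the y axis of tray_long, either way round below 0.2 rad and x of vial_b in the frame of tray_square between -0.048 and -0.028 m and y of vial_b in the frame of tray_square between -0.012 and 0.012 m and z of vial_b in the frame of tray_square between 0.027 and 0.0365 m and angle between the y axis of vial_b and the y axis of tray_square, either way round below 0.2 rad)) and x of jar in the frame of tray_square between 0.015 and 0.039 m and y of jar in the frame of tray_square between -0.012 and 0.012 m and z of jar in the frame of tray_square between 0.004 and 0.012 m and angle between each of jar, bottle's own z axis and vertical below 0.1 rad and x of bottle in the frame of tray_long between 0.038 and 0.062 m and y of bottle in the frame of tray_long between -0.012 and 0.012 m and z of bottle in the frame of tray_long between 0.004 and 0.012 m and x of vial_c in the frame of lane between -0.012 and 0.012 m and y of vial_c in the frame of lane between -0.015 and 0.015 m and z of vial_c in the frame of lane between 0.038 and 0.054 m and linear speed of each of vial_a, vial_b, vial_c, jar, bottle below 0.02 m/s and distance of cup from where it was at the start of the episode below 0.03 m); the robot touches nothing.
It fails at once if a vial is taken from behind: the second vial lifted while the first is still in the lane (z of vial_b in the frame of lane above 0.075 m and distance between vial_a and lane below 0.06 m).
It fails at once if the third vial is lifted out of the lane (z of vial_c in the frame of lane above 0.085 m or z of vial_c in the frame of lane below 0.03 m).
It fails at once if the steel cup is shifted by more than 30 mm (distance of cup from where it was at the start of the episode above 0.03 m).
It also fails if it takes over 128 s, if anything falls off the work surface, if the arm or the gripper's body presses on something with over 40 N, if the wrist force passes 120 N, or if a joint passes its speed limit or range.

## Working session

There is one attempt and no reset: what is moved stays moved. The work goes in short steps, Python scripts to look and compute and a tool call to move; the robot and the scene stay as the last step left them, time stands still between calls to the robot, and variables do not carry over. Pictures are saved under pics/ and viewed, about 12 in all and at most 16, crops included, and the job is handed in when it is done.

Besides the shell and the picture viewer there is one more tool, called after "Request:" as name([rows], argument=value, ...), one row to a line, values as JSON. carry_out: Moves the arm, as the interface text tells. Its arguments: {"type":"object","properties":{"deltas":{"type":"array"},"newtons":{"type":"number"}},"required":["deltas"]}

```bash
mkdir -p pics
cat > h.py <<'E'
import numpy as np, cv2, json
from scipy.spatial.transform import Rotation as R
from rig import ctrl, viewer, order
def rot(a):
    a=np.array(a,float)
    return a if a.shape==(3,3) else R.from_quat(a,scalar_first=True).as_matrix()
def save(name,fn,box=None,z=1):
    im=viewer.capture(name); np.save('pics/'+fn+'.npy',im)
    o=im if box is None else im[box[1]:box[3],box[0]:box[2]]
    cv2.imwrite('pics/'+fn+'.png',cv2.resize(o[...,::-1],None,fx=z,fy=z,interpolation=cv2.INTER_CUBIC)); return im
def ray(name,uv):
    c=viewer.calibration(name); K=np.array([[c['fx'],0,c['cx']],[0,c['fy'],c['cy']],[0,0,1]])
    p=cv2.undistortPoints(np.array(uv,float).reshape(-1,1,2),K,np.array([c['k1'],0,0,0.])).reshape(-1,2)
    return np.array(c['xyz'],float),np.c_[p,np.ones(len(p))]@rot(c['attitude']).T
def onplane(name,uv,z):
    o,d=ray(name,uv); return o+d*((z-o[2])/d[:,2])[:,None]
def proj(name,P):
    c=viewer.calibration(name); X=(np.atleast_2d(P)-np.array(c['xyz']))@rot(c['attitude']); s=X[:,:2]/X[:,2:]
    s=s*(1+c['k1']*(s**2).sum(1))[:,None]; return s*[c['fx'],c['fy']]+[c['cx'],c['cy']]
def delta(p,yaw=None):
    "shift in tool axes to world TCP p (mm); yaw: wanted jaw-axis direction in world (rad)"
    s=ctrl.sense(); M=rot(s['ee_rot']); d=M.T@(np.array(p)-s['eef_pos']); o=[d.round(1)]
    if yaw is not None:
        y=np.array([np.cos(yaw),np.sin(yaw),0]); 
        if y@M[:,1]<0:y=-y
        x=np.array([0,0,-1.]); T=np.c_[x,y,np.cross(x,y)]
        o.append(np.degrees(R.from_matrix(M.T@T).as_rotvec()).round(1))
    return o
E
python3 - <<'E'
from h import *
for n in('scene','top'):
    save(n,n+'0',z=1.4); print(viewer.calibration(n))
print(ctrl.sense())
E
```

```text
{'fx': 482.2566563206015, 'fy': 482.2566563206015, 'cx': 270.01544703277153, 'cy': 209.79927791762748, 'k1': -0.07367792454137313, 'xyz': array([1044.58141928,  -96.03414672,  918.46364037]), 'attitude': array([-0.2230338 ,  0.73435632,  0.61509784, -0.18064152])}
{'fx': 524.30010142521, 'fy': 524.30010142521, 'cx': 286.47463041505694, 'cy': 210.17322915382005, 'k1': 0.05728602329382943, 'xyz': array([ 335.29498536,   24.56202871, 1229.85663286]), 'attitude': array([ 0.04959626, -0.69853022,  0.71209098, -0.05022134])}
{'time_s': 0.1, 'joints': array([ 9.94549229e-01,  3.13386683e-01,  1.49834368e+00, -1.69584861e-05,
        1.33102706e+00, -2.23378619e-01]), 'dq': array([-1.40291431e-05, -1.73656563e-03, -2.53576086e-03, -5.53577635e-04,
       -3.61214508e-06, -1.38358745e-04]), 'tau': array([ 1.92668282e-03, -4.12898540e+01, -2.60137761e+01, -2.47575827e-04,
        3.10286596e-03, -1.57369891e-05]), 'eef_pos': array([181.31104561, 492.45170969, 230.80264201]), 'ee_rot': array([ 0.69597473,  0.12372857,  0.69628459, -0.12449176]), 'force': array([ 0.2419794 , -0.54181392, -0.05980503]), 'wrist_torque': array([-0.03370581, -0.01573108, -0.00147623]), 'grip_width': 0.9990601318537019}
```

View pics/top0.png

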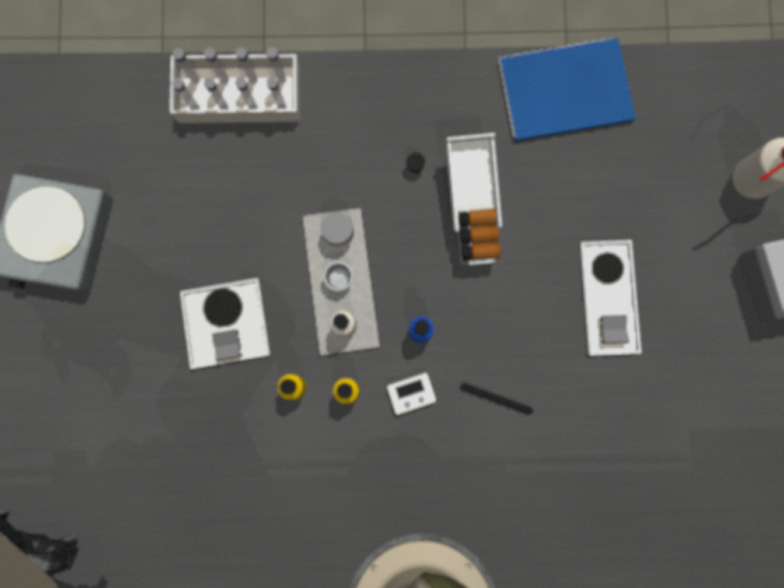

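View pics/scene0.png

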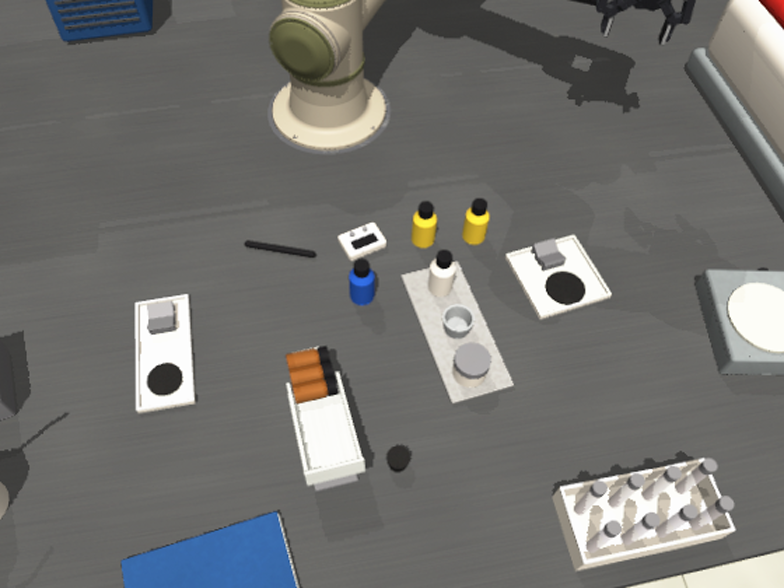

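The top view (1.4x px) has image up = +x and left = +y.
- Square tray at (224,323): pad (222,307), cradle (227,345).
- Long tray at (610,298): pad (607,268), cradle (614,328).
- Lane with the front vial at about (481,251).
- Board: jar (337,228), cup (338,277), white bottle (342,322).
- Look-alikes: blue bottle (421,329), yellow bottles (290,387) and (345,391). The loose black cap at (415,162) is not for the job either.

The white bottle on the board is the one meant.

```bash
cat > m.py <<'E'
from h import *
def blobs(mask,amin=30):
    c,_=cv2.findContours(mask.astype(np.uint8),cv2.RETR_EXTERNAL,cv2.CHAIN_APPROX_NONE)
    return [k for k in c if cv2.contourArea(k)>amin]
def sub(m,x0,y0,x1,y1):
    o=np.zeros_like(m); o[y0:y1,x0:x1]=m[y0:y1,x0:x1]; return o
def ctr(k): m=cv2.moments(k); return m['m10']/m['m00'],m['m01']/m['m00']
def rect(k,z,name='top'):
    w=onplane(name,k.reshape(-1,2),z)[:,:2].astype(np.float32); return cv2.minAreaRect(w)
E
python3 - <<'E'
from m import *
im=np.load('pics/top0.npy'); hsv=cv2.cvtColor(im,cv2.COLOR_RGB2HSV); H,S,V=[hsv[...,i] for i in range(3)]
white=(V>130)&(S<60); grey=(V>70)&(S<60); dark=V<40
for n,b in dict(sq=(120,190,200,270),lo=(405,165,465,260)).items():
    k=max(blobs(sub(grey,*b)),key=cv2.contourArea); r=rect(cv2.convexHull(k),10); print(n,'rect',r)
    print(' pad',[(rect(q,8),onplane('top',[ctr(q)],8).round(1)) for q in blobs(sub(dark,*b)) if abs(rect(q,8)[1][0]-60)<12])
    g=(V>70)&(V<150)&(S<60); kk=[q for q in blobs(sub(cv2.erode(g.astype(np.uint8),np.ones((3,3))),*b))]
    print(' cradle',[(rect(q,28),) for q in kk])
k=max(blobs(sub(grey,210,140,275,260)),key=cv2.contourArea); print('board',rect(k,8))
am=(H<18)&(S>150)&(V>60)
for q in blobs(sub(am,310,140,370,195)): print('amber',rect(q,50),np.array(ctr(q)))
for q in blobs(sub(V<45,310,140,345,195)): print('caps',rect(q,50),np.array(ctr(q)))
k=[q for q in blobs(sub(white,310,85,370,195)) ]
for q in k: print('lane',rect(q,70),cv2.boundingRect(q))
cv2.imwrite('pics/t1.png',cv2.resize(im[80:270,110:470,::-1],None,fx=2.2,fy=2.2,interpolation=cv2.INTER_CUBIC))
E
```

```text
sq rect ((469.86065673828125, 319.1379089355469), (189.547607421875, 184.7383575439453), 0.28336969017982483)
 pad []
 cradle [(((467.93450927734375, 314.7947082519531), (186.62515258789062, 182.01254272460938), 0.2813362777233124),)]
lo rect ((498.9980773925781, -324.7305908203125), (138.29750061035156, 226.28018188476562), 87.07833862304688)
 pad []
 cradle [(((496.5823669433594, -319.5765075683594), (136.25680541992188, 222.94122314453125), 87.07833862304688),)]
board ((538.6925659179688, 127.28838348388672), (153.20098876953125, 284.73748779296875), 89.08902740478516)
amber ((600.8709106445312, -115.3878173828125), (77.7983627319336, 44.66585159301758), 2.990095853805542) [345.42776791 166.93457667]
caps ((596.7554931640625, -83.45777130126953), (75.26139831542969, 13.416769981384277), 4.200347900390625) [331.64520744 170.05007153]
lane ((685.3995971679688, -100.33575439453125), (159.68312072753906, 79.7498550415039), 3.076815605163574) (319, 94, 40, 71)
```

View pics/t1.png

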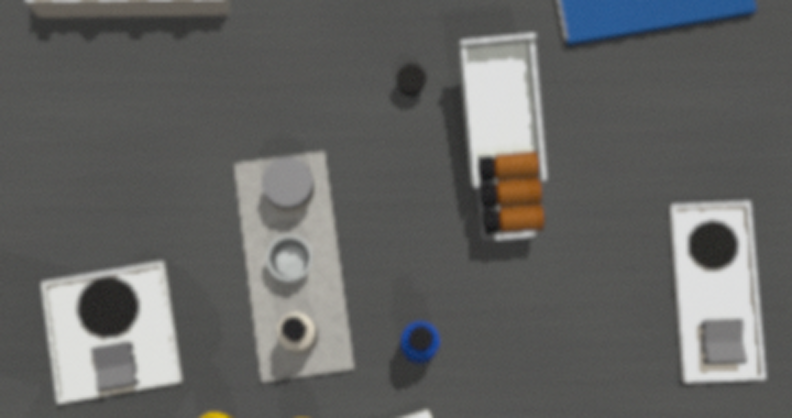

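The crop (2.2x) confirms the identities: white bottle with black cap at (296,330), jar (288,183), open cup (290,258). The blue one at (420,341) is a decoy. The table was leaking into my masks, so I'm raising the thresholds.

Run:
```python
from m import *
im=np.load('pics/top0.npy'); hsv=cv2.cvtColor(im,cv2.COLOR_RGB2HSV); H,S,V=[hsv[...,i] for i in range(3)]
print('table',V[200,300],'pad',V[219,159],'cradle',V[246:250,160:165].ravel(),'tray',V[235,140],'board',V[180,235],'jar',V[163,241])
for n,b in dict(sq=(120,190,200,270),lo=(405,165,465,260)).items():
    k=max(blobs(sub(V>120,*b)),key=cv2.contourArea); r=rect(cv2.convexHull(k),10); print(n,'rect',r)
    inside=cv2.drawContours(np.zeros_like(V),[cv2.convexHull(k)],-1,1,-1)>0
    for q in blobs(cv2.erode(inside.astype(np.uint8),np.ones((7,7))).astype(bool)&(V<60)): print(' pad',rect(q,8)[1],onplane('top',[ctr(q)],8).round(1))
    for q in blobs(cv2.erode(inside.astype(np.uint8),np.ones((7,7))).astype(bool)&(V<150)): print(' pad+cradle',rect(q,25))
k=max(blobs(sub(V>100,210,140,275,260)),key=cv2.contourArea); print('board',rect(cv2.convexHull(k),8))
# hand-read circles: jar lid, bottle cap, from crop
lid=(np.array([[288,183],[290,258],[296,330]])/2.2+[110,80]); print(lid)
g=im[140:250,225:260].copy()
k=[q for q in blobs(sub(V<70,225,215,260,240),10)]; print('bcap',[(onplane('top',[ctr(q)],86+8)[0].round(1),rect(q,94)[1]) for q in k])
gray=cv2.GaussianBlur(cv2.cvtColor(im,cv2.COLOR_RGB2GRAY),(0,0),1)
big=cv2.resize(gray[140:250,215:275],None,fx=4,fy=4,interpolation=cv2.INTER_CUBIC)
c=cv2.HoughCircles(big,cv2.HOUGH_GRADIENT,1,100,param1=60,param2=15,minRadius=25,maxRadius=60)
for x,y,r in c[0]: 
    uv=[x/4+215,y/4+140]; print('circ',uv,r/4,'z53',onplane('top',[uv],53)[0].round(1),'z94',onplane('top',[uv],94)[0].round(1),'z40',onplane('top',[uv],40)[0].round(1))
va=((H<18)&(S>120)&(V>50))
q=max(blobs(sub(va,310,140,370,195)),key=cv2.contourArea)
w=onplane('top',q.reshape(-1,2),46)[:,:2]; 
# vial rows: sideways profile inverted
for c in range(336,360,4): print(c,V[145:190,c])
```

```text
table 88 pad 37 cradle [118 117 120 121 123 125 128 128 129 129 131 133 132 130 130 132 132 131
 130 132] tray 222 board 106 jar 143
sq rect ((467.22808837890625, 317.3320617675781), (134.17356872558594, 134.75340270996094), 8.854146003723145)
 pad (56.26479721069336, 56.000892639160156) [[493.4 321.4   8. ]]
 pad+cradle ((428.9671936035156, 309.08294677734375), (44.79820251464844, 41.28388977050781), 10.310428619384766)
 pad+cradle ((491.8809814453125, 317.53765869140625), (65.2276382446289, 61.90835189819336), 0.6803215742111206)
lo rect ((498.6120910644531, -327.03948974609375), (194.18630981445312, 88.75719451904297), 1.1733803749084473)
 pad (44.530242919921875, 43.04452896118164) [[ 547.7 -325.8    8. ]]
 pad+cradle ((441.35546875, -324.0084228515625), (44.873023986816406, 43.72969055175781), 89.02057647705078)
 pad+cradle ((544.964599609375, -321.5361328125), (50.61228942871094, 52.142730712890625), 86.86913299560547)
board ((535.8861083984375, 124.15106964111328), (244.2571258544922, 103.47769165039062), 6.919589996337891)
[[240.90909091 163.18181818]
 [241.81818182 197.27272
[... 916 characters left out ...]
7 127 112  99  98 114 134
 145 153 159 156 150 140 130 117 102  96 105 126 141 150 159 160 155 144
 133 122 109 101 121 159 164 122  78]
348 [221 219 213 197 175 161 163 164 158 151 145 135 122 108  97  95 111 134
 148 155 156 155 147 139 127 114 102  94 110 130 146 154 156 156 151 142
 130 119 107 117 152 177 159 110  68]
352 [159 167 170 161 152 152 157 159 157 155 147 134 121 107  97  99 116 134
 146 149 152 146 139 131 117 105  95  96 113 135 148 156 159 155 149 139
 130 118 105 115 139 146 124  93  85]
356 [184 187 185 182 185 186 186 183 183 185 184 181 176 168 163 157 145 123
 109 110 111 111 107 104 100  92  89  94 105 114 127 134 138 135 129 122
 113 103  92  84  87  87  88  86  88]
```

Run:
```python
from m import *
for n,b in {'v':(300,130,380,200)}.items():pass
print('vialA',onplane('top',[[343.6,178.3]],46))
print('ends',onplane('top',[[330.5,179.5],[356.8,177.5]],46))
print('jar',onplane('top',[[240.9,163.2]],53)); 
# scene view checks (orig px = shown/1.4)
s=np.array([[444,260],[472,352],[310,361]])/1.4
print('scene bottle captop',onplane('scene',[[443.5/1.4,256/1.4]],94),'jar lid',onplane('scene',[[472/1.4,357/1.4]],53),'vialA',onplane('scene',[[309/1.4,361/1.4]],46))
print(proj('scene',[[493.9,321.5,8],[548.6,-326,8]])*1.4)
im=np.load('pics/top0.npy'); V=im.max(2)
# lane rail direction: right outer edge of the white lane
pts=[]
for r in range(102,150,2):
    row=V[r].astype(float); g=np.diff(row[345:368]); pts.append([345+np.argmin(g)+.5,r])
w=onplane('top',pts,75); w[:,2]=75
# wall height grows with x: z = 60+.17*(x-590)
for i in range(len(pts)):
    for _ in range(4): w[i]=onplane('top',[pts[i]],62+.17*(w[i,0]-590))[0]
print(np.degrees(np.polyfit(w[:,0],w[:,1],1)[0]), w[[0,-1]])
print('home delta above vial', delta([582,-101,140],np.pi/2))
```

```text
vialA [[ 575.10791745 -110.80406664   46.        ]]
ends [[ 572.90085855  -80.64469495   46.        ]
 [ 576.36917762 -141.14763569   46.        ]]
jar [[613.51848676 124.36734032  53.        ]]
scene bottle captop [[461.42880471 118.29009762  94.        ]] jar lid [[616.97330682 127.84144966  53.        ]] vialA [[ 578.70994764 -105.58052057   46.        ]]
[[563.61392657 286.04425381]
 [162.80511881 377.40690916]]
4.442797684565964 [[ 741.55704437 -134.12304162   87.76451652]
 [ 639.45791615 -141.81474632   70.40786472]]
home delta above vial [array([  91.1, -418.3,  581.1]), array([-20.2,  -0. ,   0.1])]
```

```bash
python3 -c "
from h import *
print(delta([575,-109,130],np.radians(93.5)))"
```

```text
[array([ 101.2, -428.2,  577.3]), array([-23.7,  -0. ,   0.1])]
```

Request:
carry_out([
  [-1, 0, -36, 48, -5, 0, 0],
  [-1, 0, -72, 96, -10, 0, 0],
  [-1, 0, -108, 145, -15, 0, 0],
  [-1, 0, -144, 193, -20, 0, 0],
  [-1, 0, -180, 240, -23.7, 0, 0],
], newtons=30)

```text
time_s: 0.72
eef_pos: [345.1, 239.1, 231.2]
ee_rot: [0.707, -0.022, 0.707, 0.022]
force: [1.9, 0.4, 0.6]
grip_width: 0.999
```

```bash
python3 -c "
from h import *
print(ctrl.sense()['eef_pos'],delta([575,-109,130],np.radians(93.5)))"
```

```text
[345.06608114 239.06721768 231.24967249] [array([ 101.3, -361.9,  207.4]), array([ 0.1,  0. , -0. ])]
```

Request:
carry_out([
  [-1, 0, -50, 29, 0, 0, 0],
  [-1, 0, -100, 57, 0, 0, 0],
  [-1, 0, -150, 86, 0, 0, 0],
  [-1, 10, -200, 115, 0, 0, 0],
  [-1, 20, -250, 143, 0, 0, 0],
])

```text
time_s: 1.35
eef_pos: [503.1, -1.8, 210.9]
ee_rot: [0.707, -0.021, 0.707, 0.021]
force: [0.8, 0.4, -0.4]
grip_width: 0.997
```

Request:
carry_out([
  [-1, 25, -50, 29, 0, 0, 0],
  [-1, 50, -100, 57, 0, 0, 0],
  [-1, 80, -112, 64, 0, 0, 0],
  [-1, 80, -112, 64, 0, 0, 0],
  [-1, 80, -112, 64, 0, 0, 0],
])

```text
time_s: 1.98
eef_pos: [573.1, -107.3, 132.5]
ee_rot: [0.707, -0.022, 0.706, 0.022]
force: [0.3, 0.1, 0.7]
grip_width: 0.999
```

```bash
python3 -c "
from h import *
print(ctrl.sense()['eef_pos'],delta([575,-109,22],np.radians(93.5)))
a=save('scene','s1',(180,200,280,330),3.2);b=save('top','t2')
A=cv2.imread('pics/s1.png');B=cv2.resize(b[130:240,280:400,::-1],None,fx=3.7,fy=3.7,interpolation=cv2.INTER_CUBIC)
h=max(A.shape[0],B.shape[0]);p=lambda i:cv2.copyMakeBorder(i,0,h-i.shape[0],0,0,0)
cv2.imwrite('pics/s1.png',np.hstack([p(A),p(B)]))"
```

```text
[ 573.13815971 -107.25612498  132.47588213] [array([110.5,  -1.8,   1.6]), array([0. , 0.1, 0. ])]
```

View pics/s1.png

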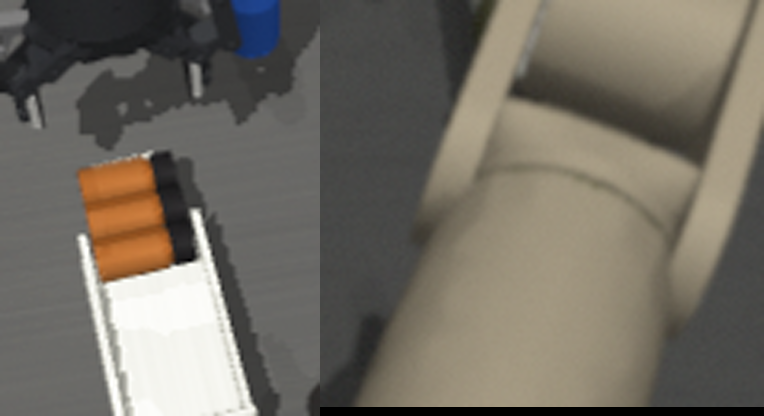

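Scene crop (3.2x): fingertips at (38,125) and (197,93), front vial from about (80,185) to (170,168). The arm hides the lane in the top view. Checking by projection.

```bash
python3 -c "
from h import *
f=lambda p:((proj('scene',p)-[180,200])*3.2).round(0).tolist()
y=np.radians(3.5);u=np.array([-np.sin(y),np.cos(y),0]);c=np.array([575,-109,46.])
w=np.array([np.cos(y),np.sin(y),0])
print('ends',f([c-30.5*u,c+30.5*u]),'top of ends',f([c-30.5*u+[0,0,14],c+30.5*u+[0,0,14]]))
print('vial C ends top',f([c-30.5*u+55.2*w+[0,0,23],c+30.5*u+55.2*w+[0,0,23]]))
t=np.array([573.1,-107.3,143]);print('tips',f([t-43*u,t+43*u]))
im=np.load('pics/s1.npy') if 0 else viewer.capture('scene'); hsv=cv2.cvtColor(im,cv2.COLOR_RGB2HSV)
m=((hsv[...,0]<18)&(hsv[...,1]>120)&(hsv[...,2]>60)).astype(np.uint8);m[:,:180]=0;m[:,260:]=0;m[:235]=0;m[300:]=0
pts=np.argwhere(m)[:,::-1];print((cv2.boxPoints(cv2.minAreaRect(pts.astype(np.float32)))-[180,200])*3.2)
"
```

```text
ends [[77.0, 191.0], [171.0, 171.0]] top of ends [[75.0, 180.0], [170.0, 161.0]]
vial C ends top [[88.0, 252.0], [187.0, 231.0]]
tips [[41.0, 115.0], [185.0, 85.0]]
[[ 75.8918457  169.28603516]
 [152.0128418  153.26064453]
 [175.43989258 264.53916016]
 [ 99.31889648 280.56455078]]
```

Request:
carry_out([
  [-1, 25, -1.5, 1, 0, 0, 0],
  [-1, 55, -1.5, 1, 0, 0, 0],
  [-1, 80, -1.5, 1, 0, 0, 0],
  [-1, 100, -1.5, 1, 0, 0, 0],
  [-1, 110, -1.5, 1, 0, 0, 0],
])

```text
time_s: 2.75
eef_pos: [574.1, -108.9, 21.2]
ee_rot: [0.707, -0.022, 0.707, 0.022]
force: [-0.4, 0.1, 0.5]
grip_width: 0.997
```

Request:
carry_out([
  [-0.5, 0, 0, 0, 0, 0, 0],
  [0, 0, 0, 0, 0, 0, 0],
  [0.5, 0, 0, 0, 0, 0, 0],
  [1, 0, 0, 0, 0, 0, 0],
  [1, 0, 0, 0, 0, 0, 0],
], newtons=25)

```text
time_s: 3.38
eef_pos: [574.7, -109.5, 22.3]
ee_rot: [0.707, -0.022, 0.706, 0.021]
force: [-1.7, 0.5, 6.8]
grip_width: 0.711
```

```bash
python3 -c "
from h import *
save('scene','s2',(170,200,290,320),5)
print(ctrl.sense()['eef_pos'],ctrl.sense()['force'],ctrl.sense()['grip_width'])"
```

```text
[ 574.70893613 -109.47556867   22.34038468] [0.32351876 0.87241709 5.71557999] 0.7122093268458595
```

View pics/s2.png

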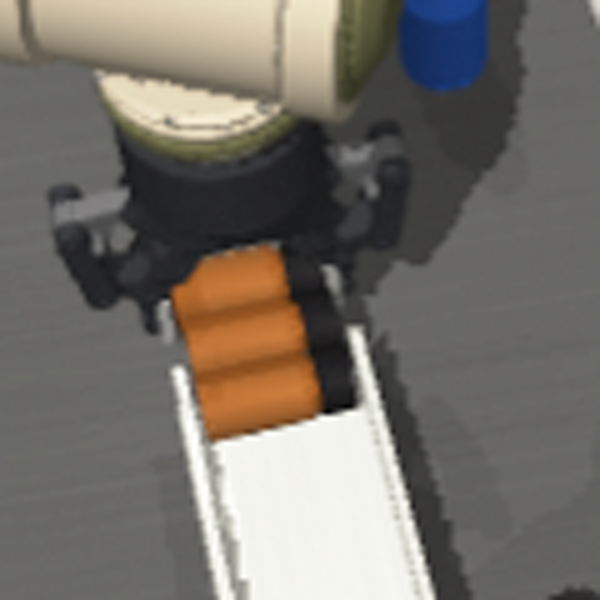

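Width 0.71 is about 60.5 mm, so a vial is held. I'll lift 20 mm and check that only the front one came up.

Request:
carry_out([
  [1, -5, 0, -1, 0, 0, 0],
  [1, -10, 0, -2, 0, 0, 0],
  [1, -15, 0, -2, 0, 0, 0],
  [1, -19, 0, -2, 0, 0, 0],
  [1, -19, 0, -2, 0, 0, 0],
])

```text
time_s: 4.05
eef_pos: [572.3, -109.5, 40.6]
ee_rot: [0.707, -0.022, 0.707, 0.021]
force: [-0.1, -0.8, -1.0]
grip_width: 0.709
```

```bash
python3 -c "
from h import *
save('scene','s3',(170,200,290,320),5)
print(ctrl.sense()['eef_pos'],ctrl.sense()['force'],ctrl.sense()['grip_width'])"
```

```text
[ 572.15244922 -109.47646844   40.33656729] [-0.31139366 -0.55612011 -0.47096552] 0.7121959597547662
```

View pics/s3.png

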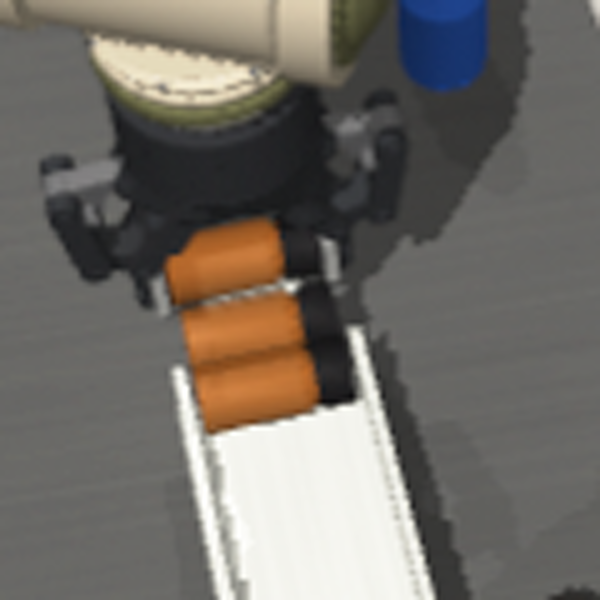

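Only the front vial came up; the other two stayed in the lane (caps at (318,310) and (335,370)). Carrying it to the long tray's cradle.

Request:
carry_out([
  [1, -20, 0, -5, 0, 0, 0],
  [1, -45, 0, -10, 0, 0, 0],
  [1, -70, 0, -15, 0, 0, 0],
  [1, -80, -40, -30, 0, 0, 0],
  [1, -80, -80, -50, -2.3, 0, 0],
])

```text
time_s: 4.72
eef_pos: [527.2, -193.4, 122.6]
ee_rot: [0.707, -0.037, 0.705, 0.036]
force: [0.7, 0.3, -0.7]
grip_width: 0.712
```

```bash
python3 -c "
from h import *
print(ctrl.sense()['eef_pos'],ctrl.sense()['grip_width'],delta([443.6,-328.0,60],np.radians(91.2)))"
```

```text
[ 527.18873896 -193.44485286  122.63534816] 0.7119844191179115 [array([  62.6, -125.1,  -97.2]), array([4.7, 0.2, 0.1])]
```

Request:
carry_out([
  [1, 0, -45, -35, 1.5, 0, 0],
  [1, 0, -90, -70, 3, 0, 0],
  [1, 20, -124.5, -96, 4.7, 0, 0],
  [1, 45, -124.5, -96, 4.7, 0, 0],
  [1, 55, -124.5, -96, 4.7, 0, 0],
])

```text
time_s: 5.35
eef_pos: [443.6, -325.9, 65.2]
ee_rot: [0.707, -0.006, 0.707, 0.007]
force: [0.1, 0.7, 0.6]
grip_width: 0.715
```

```bash
python3 -c "
from h import *
print(ctrl.sense()['eef_pos'],ctrl.sense()['grip_width'],delta([443.6,-328.0,9.5],np.radians(91.2)))
a=save('scene','s4',(80,190,160,310),5)
"
```

```text
[ 443.60642791 -325.86719282   65.19059112] 0.7149831481636272 [array([55.7, -2.2, -0. ]), array([-0.2, -0. , -0. ])]
```

View pics/s4.png

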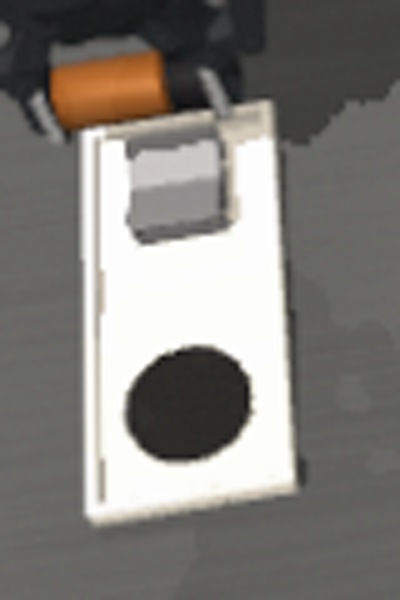

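```bash
python3 -c "
from h import *
f=lambda p:((proj('scene',p)-[80,190])*5).round(0).tolist()
y=np.radians(1.2);w=np.array([np.cos(y),np.sin(y),0]);u=np.array([-np.sin(y),np.cos(y),0]);c=np.array([443.6,-328.2,0])
for z in(12,16,20):print('valley ends',z,f([c-20*u+[0,0,z],c+20*u+[0,0,z]]))
print('pad',f([[548.6,-326,8]]))
t=np.array([443.6,-325.9,65.2+23.7]);print('vial ends',f([t-30.5*u,t+30.5*u]))
"
```

```text
valley ends 12 [[127.0, 191.0], [218.0, 176.0]]
valley ends 16 [[124.0, 186.0], [215.0, 171.0]]
valley ends 20 [[122.0, 181.0], [213.0, 166.0]]
pad [[181.0, 398.0]]
vial ends [[56.0, 98.0], [203.0, 74.0]]
```

Request:
carry_out([
  [1, 15, -2, 0, 0, 0, 0],
  [1, 30, -2, 0, 0, 0, 0],
  [1, 42, -2, 0, 0, 0, 0],
  [1, 50, -2, 0, 0, 0, 0],
  [1, 55, -2, 0, 0, 0, 0],
])

```text
time_s: 6.02
eef_pos: [444.2, -327.8, 9.8]
ee_rot: [0.707, -0.007, 0.707, 0.007]
force: [-1.0, -0.5, -0.5]
grip_width: 0.711
```

Request:
carry_out([
  [1, 0, 0, 0, 0, 0, 0],
  [-0.45, 0, 0, 0, 0, 0, 0],
  [-0.6, 0, 0, 0, 0, 0, 0],
  [-0.7, 0, 0, 0, 0, 0, 0],
  [-0.7, 0, 0, 0, 0, 0, 0],
])

```text
time_s: 6.65
eef_pos: [444.2, -327.9, 10.4]
ee_rot: [0.707, -0.007, 0.707, 0.007]
force: [-0.6, 0.4, -0.1]
grip_width: 0.848
```

Request:
carry_out([
  [-0.7, -15, 0, 0, 0, 0, 0],
  [-0.7, -40, 0, 0, 0, 0, 0],
  [-1, -80, 0, 0, 0, 0, 0],
  [-1, -110, 40, 20, 0, 0, 0],
  [-1, -120, 80, 50, 0, 0, 0],
])

```text
time_s: 7.28
eef_pos: [493.5, -246.8, 133.5]
ee_rot: [0.708, -0.007, 0.706, 0.005]
force: [0.4, -0.6, 0.2]
grip_width: 1.0
```

```bash
python3 -c "
from h import *
print(ctrl.sense()['eef_pos'],delta([576,-110,120],np.radians(93.5)))
a=save('scene','s5',(80,190,280,310),4)
"
```

```text
[ 493.52695466 -246.77636043  133.51885577] [array([ 13.4, 135.4,  84.8]), array([-2.5,  0.2,  0.2])]
```

View pics/s5.png

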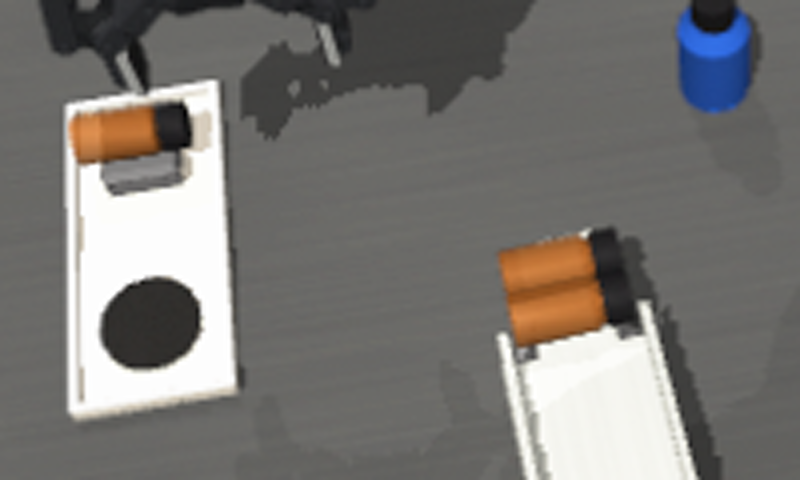

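The vial lies in the long tray's cradle at (130,132), and the other two have rolled to the front at (560,262). Going for the second vial.

Request:
carry_out([
  [-1, 0, 40, 25, 0, 0, 0],
  [-1, 0, 80, 50, -1, 0, 0],
  [-1, 0, 120, 75, -2, 0, 0],
  [-1, 13, 135, 84, -2.5, 0, 0],
  [-1, 13, 135, 84, -2.5, 0, 0],
])

```text
time_s: 7.95
eef_pos: [573.6, -109.9, 116.5]
ee_rot: [0.706, -0.022, 0.707, 0.023]
force: [-1.0, 0.5, 0.5]
grip_width: 0.999
```

```bash
python3 -c "
from h import *
print(ctrl.sense()['eef_pos'],delta([574,-109.5,22],np.radians(93.5)))
f=lambda p:((proj('scene',p)-[80,190])*4).round(0).tolist()
print('vial seated should',f([[443.6,-358.7,31.5],[443.6,-297.7,31.5]]),'front vial should',f([[576.9,-139.9,46],[573.1,-79.1,46]]))
"
```

```text
[ 573.56846459 -109.89572602  116.47182241] [array([94.5,  0.3,  0.6]), array([ 0.2, -0.1, -0. ])]
vial seated should [[72.0, 136.0], [185.0, 120.0]] front vial should [[495.0, 279.0], [613.0, 254.0]]
```

Request:
carry_out([
  [-1, 25, 0, 0, 0, 0, 0],
  [-1, 50, 0, 0, 0, 0, 0],
  [-1, 70, 0, 0, 0, 0, 0],
  [-1, 85, 0, 0, 0, 0, 0],
  [-1, 94.5, 0, 0, 0, 0, 0],
])

```text
time_s: 8.57
eef_pos: [573.8, -111.3, 22.4]
ee_rot: [0.707, -0.022, 0.707, 0.022]
force: [-0.1, -0.1, 0.5]
grip_width: 1.002
```

Request:
carry_out([
  [-0.5, 0, 0, 0, 0, 0, 0],
  [0, 0, 0, 0, 0, 0, 0],
  [0.5, 0, 0, 0, 0, 0, 0],
  [1, 0, 0, 0, 0, 0, 0],
  [1, 0, 0, 0, 0, 0, 0],
], newtons=25)

```text
time_s: 9.2
eef_pos: [574.4, -110.5, 23.3]
ee_rot: [0.707, -0.022, 0.706, 0.022]
force: [-0.6, 0.5, 5.2]
grip_width: 0.714
```

Request:
carry_out([
  [1, -5, 0, -1, 0, 0, 0],
  [1, -10, 0, -2, 0, 0, 0],
  [1, -15, 0, -2, 0, 0, 0],
  [1, -19, 0, -2, 0, 0, 0],
  [1, -19, 0, -2, 0, 0, 0],
])

```text
time_s: 9.82
eef_pos: [572.2, -110.5, 42.1]
ee_rot: [0.707, -0.022, 0.707, 0.022]
force: [0.6, -0.3, -0.2]
grip_width: 0.712
```

```bash
python3 -c "
from h import *
save('scene','s6',(170,200,290,320),5)
print(ctrl.sense()['eef_pos'],ctrl.sense()['force'],ctrl.sense()['grip_width'],delta([429.7,311.5,150],np.radians(98.9)))"
```

```text
[ 572.10446375 -110.5461259    41.85358925] [-0.52030389 -0.5181333   0.32576837] 0.7112383858882234 [array([-108.2,  430.1, -115.7]), array([-5.3,  0. ,  0. ])]
```

View pics/s6.png

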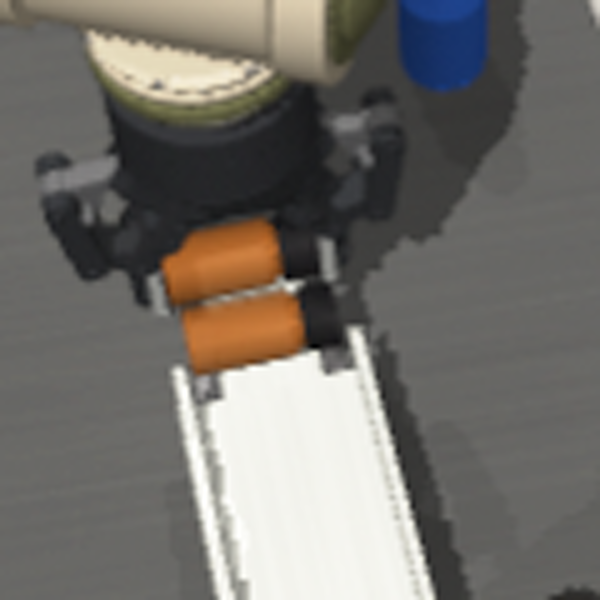

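Only the second vial is up; the third is seated behind it. Lifting high and crossing to the square tray.

Request:
carry_out([
  [1, -40, 0, -10, 0, 0, 0],
  [1, -80, 10, -15, 0, 0, 0],
  [1, -115, 50, -25, 0, 0, 0],
  [1, -120, 100, -40, -2, 0, 0],
  [1, -120, 150, -55, -5.3, 0, 0],
])

```text
time_s: 10.5
eef_pos: [507.3, 37.0, 162.3]
ee_rot: [0.705, -0.055, 0.705, 0.055]
force: [0.1, -0.0, 1.0]
grip_width: 0.711
```

```bash
python3 -c "
from h import *
print(ctrl.sense()['eef_pos'],ctrl.sense()['grip_width'],delta([429.7,311.5,150],np.radians(98.9)))"
```

```text
[507.29163455  36.99061501 162.28719899] 0.7112456375063262 [array([ 12.2, 283.2, -34. ]), array([0. , 0.1, 0. ])]
```

Request:
carry_out([
  [1, 0, 55, -7, 0, 0, 0],
  [1, 0, 110, -13, 0, 0, 0],
  [1, 0, 165, -20, 0, 0, 0],
  [1, 0, 220, -27, 0, 0, 0],
  [1, 15, 275, -34, 0, 0, 0],
])

```text
time_s: 11.12
eef_pos: [431.5, 304.1, 147.4]
ee_rot: [0.706, -0.055, 0.704, 0.055]
force: [1.0, -0.4, -0.7]
grip_width: 0.709
```

Request:
carry_out([
  [1, 20, 8, 0, 0, 0, 0],
  [1, 45, 8, 0, 0, 0, 0],
  [1, 70, 8, 0, 0, 0, 0],
  [1, 80, 8, 0, 0, 0, 0],
  [1, 80, 8, 0, 0, 0, 0],
])

```text
time_s: 11.75
eef_pos: [430.4, 310.0, 66.6]
ee_rot: [0.705, -0.055, 0.705, 0.055]
force: [0.6, -0.0, -1.2]
grip_width: 0.715
```

```bash
python3 -c "
from h import *
print(ctrl.sense()['eef_pos'],ctrl.sense()['grip_width'],delta([429.7,311.5,10.5],np.radians(98.9)))
f=lambda p:((proj('scene',p)-[340,130])*5).round(0).tolist()
y=np.radians(8.9);w=np.array([np.cos(y),np.sin(y),0]);u=np.array([-np.sin(y),np.cos(y),0]);c=np.array([429.7,311.5,0])
print('valley ends',f([c-20*u+[0,0,12],c+20*u+[0,0,12]]),'pad',f([[493.9,321.5,8]]))
t=ctrl.sense()['eef_pos']+[0,0,22.7];print('vial ends',f([t-30.5*u,t+30.5*u]))
save('scene','s7',(340,130,460,240),5)
"
```

```text
[430.4348565  309.99887932  66.63564588] 0.7147199345667279 [array([56.1,  1.6, -0.5]), array([-0., -0.,  0.])]
valley ends [[213.0, 270.0], [288.0, 248.0]] pad [[313.0, 372.0]]
vial ends [[224.0, 174.0], [345.0, 140.0]]
```

View pics/s7.png

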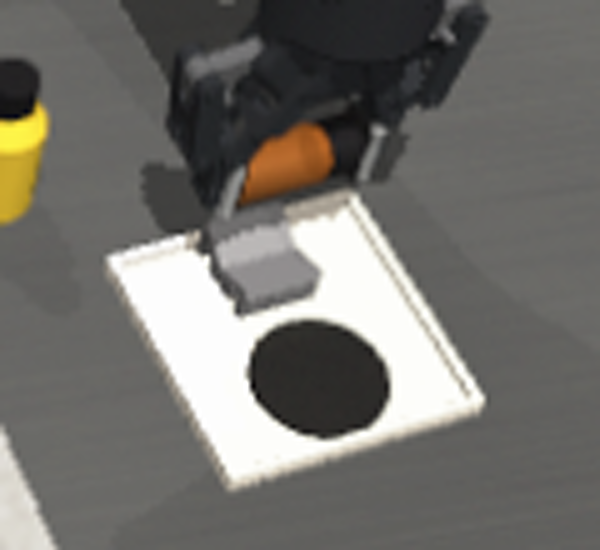

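The picture matches the predictions: pad at (320,378), valley at about (260,260), and the same small camera bias as before. Lowering.

Request:
carry_out([
  [1, 15, 1.5, 0, 0, 0, 0],
  [1, 30, 1.5, 0, 0, 0, 0],
  [1, 42, 1.5, 0, 0, 0, 0],
  [1, 50, 1.5, 0, 0, 0, 0],
  [1, 55.5, 1.5, 0, 0, 0, 0],
])

```text
time_s: 12.42
eef_pos: [430.3, 311.5, 10.8]
ee_rot: [0.705, -0.055, 0.705, 0.055]
force: [-0.2, 0.3, 0.7]
grip_width: 0.711
```

Request:
carry_out([
  [1, 0, 0, 0, 0, 0, 0],
  [-0.45, 0, 0, 0, 0, 0, 0],
  [-0.6, 0, 0, 0, 0, 0, 0],
  [-0.7, 0, 0, 0, 0, 0, 0],
  [-0.7, 0, 0, 0, 0, 0, 0],
])

```text
time_s: 13.05
eef_pos: [430.3, 311.6, 11.4]
ee_rot: [0.705, -0.055, 0.705, 0.055]
force: [-0.3, -0.2, 0.2]
grip_width: 0.85
```

Request:
carry_out([
  [-0.7, -15, 0, 0, 0, 0, 0],
  [-0.7, -50, 0, 0, 0, 0, 0],
  [-1, -100, 0, 0, 0, 0, 0],
  [-1, -150, -20, 20, 0, 0, 0],
  [-1, -180, -20, 40, 0, 0, 0],
])

```text
time_s: 13.68
eef_pos: [473.9, 297.4, 195.3]
ee_rot: [0.706, -0.054, 0.704, 0.055]
force: [-0.4, 0.4, -1.3]
grip_width: 0.999
```

Run:
```python
from m import *
im=np.load('pics/top0.npy'); sc=viewer.capture('scene'); tp=viewer.capture('top')
def crop(a,b,z): x0,y0,x1,y1=b; return cv2.resize(a[y0:y1,x0:x1,::-1],None,fx=z,fy=z,interpolation=cv2.INTER_CUBIC)
A=crop(im,(215,145,275,245),4); B=crop(sc,(295,170,365,270),4); 
C=crop(tp,(120,190,200,270),2.9)
h=400; p=lambda i:cv2.copyMakeBorder(i,0,h-i.shape[0],0,0,0)
cv2.imwrite('pics/j.png',np.hstack([p(A),p(B),p(C)]))
V=im.max(2)
m=sub((V>128)&(V<175)&(im[...,2]>=im[...,0]-2),225,145,256,185)
for q in blobs(m,40): print(cv2.fitEllipse(q), rect(q,53)[1])
```

```text
((240.14865112304688, 161.86729431152344), (20.20858383178711, 20.85997200012207), 79.81917572021484) (46.208946228027344, 47.64539337158203)
```

View pics/j.png

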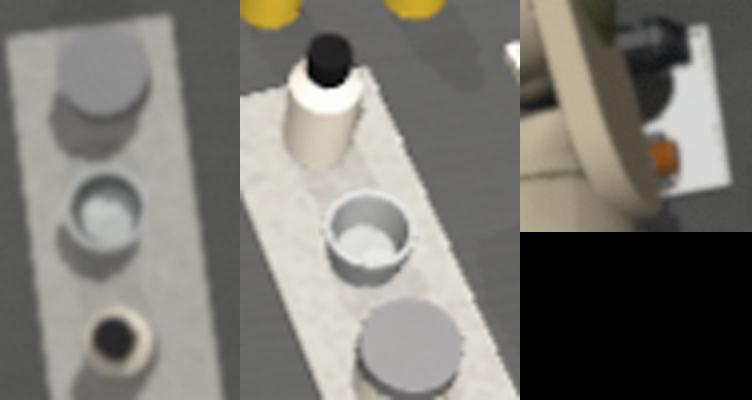

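```bash
python3 -c "
from h import *
def tri(a,b):
    o1,d1=ray('top',[a]);o2,d2=ray('scene',[b]);d1=d1[0];d2=d2[0]
    t=np.linalg.lstsq(np.c_[d1,-d2],o2-o1,rcond=None)[0];return (o1+d1*t[0]).round(1),(o2+d2*t[1]).round(1)
print('jar',onplane('top',[[240.75,163.25]],53),onplane('scene',[[337.5,256.2]],53),tri([240.75,163.25],[337.5,256.2]))
print('bot',onplane('top',[[243.25,230]],94),onplane('top',[[244.75,230.5]],64),onplane('scene',[[317.5,181.3]],94),tri([243.25,230],[317.5,181.3]))
print('cup',onplane('top',[[(105/4+215),(208/4+145)]],40))
print(ctrl.sense()['eef_pos'],delta([613.5,125,110],np.radians(96.9)))"
```

```text
jar [[613.40754224 124.71208441  53.        ]] [[619.76821581 127.86518229  53.        ]] (array([615.2, 125.4,  45.3]), array([616.3, 129.7,  45.9]))
bot [[455.07905003 116.85513305  94.        ]] [[457.05572025 115.95472991  64.        ]] [[457.6611146  120.75222577  94.        ]] (array([455.3, 117. ,  91.6]), array([456.3, 121.3,  92. ]))
cup [[537.10244789 125.26347346  40.        ]]
[475.38496552 298.23203143 195.73381817] [array([  86.3, -192.5,  109.2]), array([ 1.9,  0.4, -0.1])]
```

Jar found at (614,126) and bottle at (456,117); the two views agree within about 4 mm (known scene-camera bias). Going for the jar.

Request:
carry_out([
  [-1, 0, -45, 28, 0, 0, 0],
  [-1, 0, -90, 55, 0, 0, 0],
  [-1, 10, -135, 82, 1, 0, 0],
  [-1, 40, -180, 105, 1.9, 0, 0],
  [-1, 80, -192, 110, 1.9, 0, 0],
])

```text
time_s: 14.4
eef_pos: [612.3, 122.8, 110.7]
ee_rot: [0.706, -0.042, 0.705, 0.042]
force: [0.6, -0.1, -1.0]
grip_width: 0.996
```

```bash
python3 -c "
from h import *
print(ctrl.sense()['eef_pos'],delta([614.5,126,20],np.radians(96.9)))
save('scene','s8',(295,170,395,290),5)"
```

```text
[612.30229895 122.83701476 110.65257311] [array([90.7,  2.9,  2.4]), array([-0.1,  0.1,  0. ])]
```

View pics/s8.png

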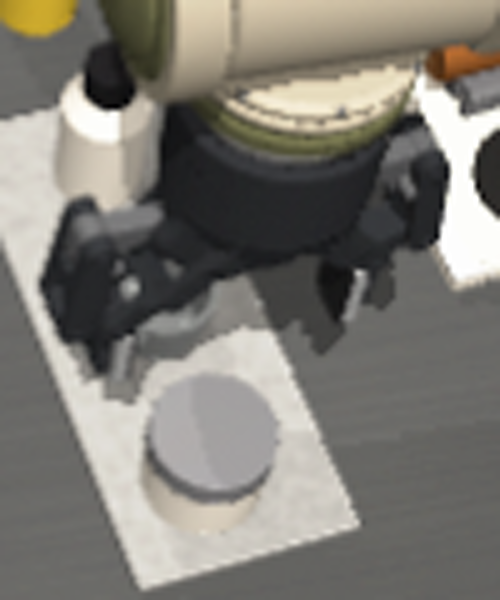

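```bash
python3 -c "
from h import *
f=lambda p:((proj('scene',p)-[295,170])*5).round(0).tolist()
print(f([[612.3,122.8,123],[614.5,126,53],[612.3,122.8,53]]))"
```

```text
[[218.0, 330.0], [205.0, 420.0], [196.0, 417.0]]
```

Request:
carry_out([
  [-1, 25, 1.5, 2.5, 0, 0, 0],
  [-1, 50, 1.5, 2.5, 0, 0, 0],
  [-1, 70, 1.5, 2.5, 0, 0, 0],
  [-1, 83, 1.5, 2.5, 0, 0, 0],
  [-1, 90, 1.5, 2.5, 0, 0, 0],
])

```text
time_s: 15.08
eef_pos: [613.3, 127.5, 21.3]
ee_rot: [0.706, -0.043, 0.706, 0.043]
force: [-0.8, 0.1, 0.7]
grip_width: 1.002
```

Request:
carry_out([
  [-0.5, 0, 0, 0, 0, 0, 0],
  [0, 0, 0, 0, 0, 0, 0],
  [0.5, 0, 0, 0, 0, 0, 0],
  [1, 0, 0, 0, 0, 0, 0],
  [1, 0, 0, 0, 0, 0, 0],
], newtons=40)

```text
time_s: 15.7
eef_pos: [614.1, 127.1, 22.4]
ee_rot: [0.706, -0.043, 0.705, 0.043]
force: [-0.9, 0.4, 5.8]
grip_width: 0.614
```

Request:
carry_out([
  [1, -20, 0, 0, 0, 0, 0],
  [1, -45, 0, 0, 0, 0, 0],
  [1, -75, 0, 0, 0, 0, 0],
  [1, -100, 0, 0, 0, 0, 0],
  [1, -100, 0, 0, 0, 0, 0],
])

```text
time_s: 16.32
eef_pos: [614.5, 127.1, 124.0]
ee_rot: [0.707, -0.043, 0.704, 0.043]
force: [-0.0, -0.3, -0.7]
grip_width: 0.612
```

```bash
python3 -c "
from h import *
print(ctrl.sense()['eef_pos'],delta([493.6,321.4,120],np.radians(98.9)))
save('scene','s9',(295,150,425,290),4.2)"
```

```text
[614.51597652 127.07484333 123.99386371] [array([  3.4, 207.6, -96.4]), array([-1.9,  0.3,  0. ])]
```

View pics/s9.png

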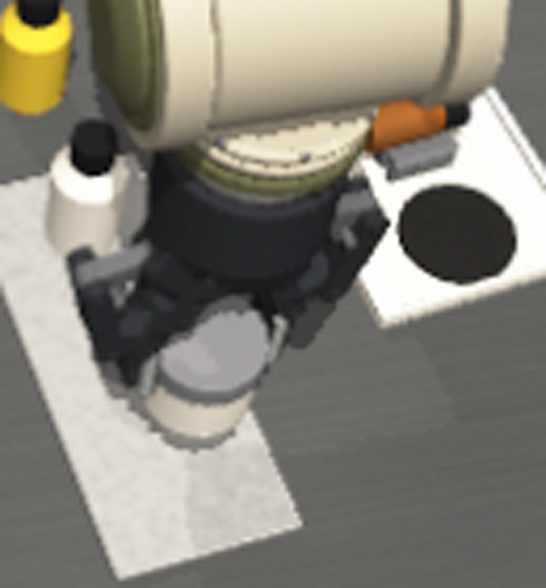

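The jar is held upright at (215,375), and the square tray's vial is in its cradle at (405,125). Moving the jar to its pad.

Request:
carry_out([
  [1, -10, 45, -20, 0, 0, 0],
  [1, -10, 90, -41, 0, 0, 0],
  [1, -10, 135, -62, -1, 0, 0],
  [1, -5, 180, -83, -1.9, 0, 0],
  [1, 3, 206, -96, -1.9, 0, 0],
])

```text
time_s: 17.0
eef_pos: [491.3, 321.4, 117.1]
ee_rot: [0.704, -0.056, 0.706, 0.055]
force: [0.4, -0.4, -0.5]
grip_width: 0.613
```

Request:
carry_out([
  [1, 20, 1, 0, 0, 0, 0],
  [1, 40, 1, 0, 0, 0, 0],
  [1, 55, 1, 0, 0, 0, 0],
  [1, 60, 1, 0, 0, 0, 0],
  [1, 60, 1, 0, 0, 0, 0],
])

```text
time_s: 17.62
eef_pos: [493.1, 320.8, 58.2]
ee_rot: [0.705, -0.055, 0.705, 0.055]
force: [-0.8, -0.1, 0.4]
grip_width: 0.614
```

```bash
python3 -c "
from h import *
print(ctrl.sense()['eef_pos'],delta([493.6,321.4,23.2],np.radians(98.9)))
save('scene','s10',(340,110,460,240),4.5)"
```

```text
[493.07491333 320.77554464  58.20557905] [array([35. ,  0.5,  0.6]), array([-0., -0.,  0.])]
```

View pics/s10.png

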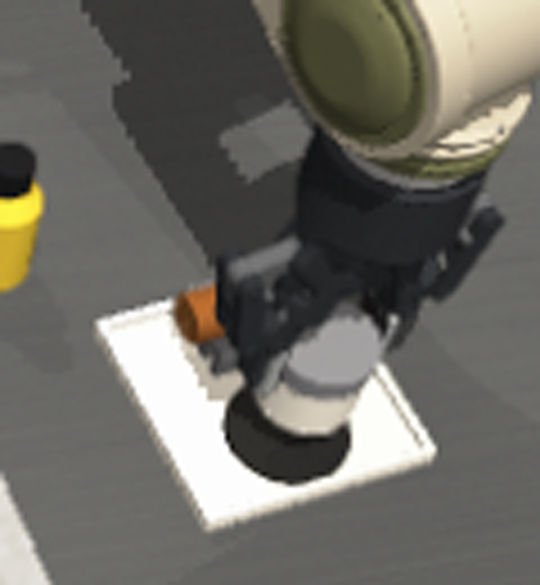

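The jar hovers over the pad (base about (310,412), pad about (288,430)). Lowering and releasing.

Request:
carry_out([
  [1, 12, 0.5, 0.5, 0, 0, 0],
  [1, 22, 0.5, 0.5, 0, 0, 0],
  [1, 30, 0.5, 0.5, 0, 0, 0],
  [1, 34, 0.5, 0.5, 0, 0, 0],
  [1, 35, 0.5, 0.5, 0, 0, 0],
])

```text
time_s: 18.3
eef_pos: [493.4, 321.4, 23.1]
ee_rot: [0.705, -0.055, 0.705, 0.055]
force: [1.1, -0.5, -1.7]
grip_width: 0.615
```

Request:
carry_out([
  [1, 0, 0, 0, 0, 0, 0],
  [-0.2, 0, 0, 0, 0, 0, 0],
  [-0.5, 0, 0, 0, 0, 0, 0],
  [-0.8, 0, 0, 0, 0, 0, 0],
  [-0.8, 0, 0, 0, 0, 0, 0],
])

```text
time_s: 18.92
eef_pos: [493.5, 321.4, 23.4]
ee_rot: [0.705, -0.055, 0.705, 0.055]
force: [0.4, 1.3, -0.8]
grip_width: 0.904
```

Request:
carry_out([
  [-0.8, -20, 0, 0, 0, 0, 0],
  [-0.8, -60, 0, 0, 0, 0, 0],
  [-1, -120, 0, 0, 0, 0, 0],
  [-1, -140, -40, 0, 0, 0, 0],
  [-1, -140, -90, 0, 2, 0, 0],
])

```text
time_s: 19.55
eef_pos: [508.0, 232.2, 165.3]
ee_rot: [0.707, -0.043, 0.704, 0.043]
force: [0.4, 0.2, 0.3]
grip_width: 1.001
```

```bash
python3 -c "
from h import *
print(ctrl.sense()['eef_pos'],delta([456,117.5,130],np.radians(96.9)))"
```

```text
[508.02091685 232.16798821 165.2939168 ] [array([  35. , -107.5,  -65.7]), array([ 0. ,  0.2, -0. ])]
```

Request:
carry_out([
  [-1, 0, -40, -25, 0, 0, 0],
  [-1, 0, -80, -50, 0, 0, 0],
  [-1, 15, -107.5, -66, 0, 0, 0],
  [-1, 30, -107.5, -66, 0, 0, 0],
  [-1, 30, -107.5, -66, 0, 0, 0],
])

```text
time_s: 20.18
eef_pos: [454.3, 117.7, 132.9]
ee_rot: [0.705, -0.042, 0.706, 0.042]
force: [0.1, 0.2, 0.1]
grip_width: 0.998
```

```bash
python3 -c "
from h import *
print(ctrl.sense()['eef_pos'],delta([456,117.5,29],np.radians(96.9)))
f=lambda p:((proj('scene',p)-[280,110])*4).round(0).tolist()
t=ctrl.sense()['eef_pos'];print('tips',f([t+[0,0,13]]),'cap',f([[456,117.5,94]]),'jar lid',f([[493.6,321.4,53]]))
save('scene','s11',(280,110,440,240),4)"
```

```text
[454.29062222 117.67472351 132.86437811] [array([103.9,  -0.4,   1.8]), array([-0. , -0.1, -0. ])]
tips [[152.0, 220.0]] cap [[143.0, 284.0]] jar lid [[509.0, 332.0]]
```

View pics/s11.png

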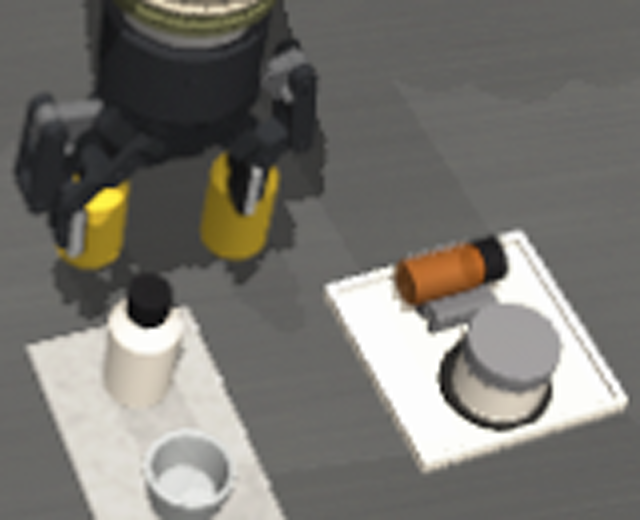

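The square tray is complete: vial at (445,270), jar centred on its pad at (513,340). The gripper is over the white bottle (cap at (150,290)). Lowering to grip it.

Request:
carry_out([
  [-1, 25, -0.5, 2, 0, 0, 0],
  [-1, 50, -0.5, 2, 0, 0, 0],
  [-1, 75, -0.5, 2, 0, 0, 0],
  [-1, 95, -0.5, 2, 0, 0, 0],
  [-1, 103, -0.5, 2, 0, 0, 0],
])

```text
time_s: 20.85
eef_pos: [456.8, 118.0, 30.0]
ee_rot: [0.706, -0.043, 0.706, 0.043]
force: [-0.6, 0.4, 0.2]
grip_width: 1.0
```

Request:
carry_out([
  [-0.4, 0, 0, 0, 0, 0, 0],
  [0, 0, 0, 0, 0, 0, 0],
  [0.3, 0, 0, 0, 0, 0, 0],
  [0.6, 0, 0, 0, 0, 0, 0],
  [1, 0, 0, 0, 0, 0, 0],
], newtons=40)

```text
time_s: 21.48
eef_pos: [457.3, 117.7, 31.2]
ee_rot: [0.706, -0.042, 0.705, 0.042]
force: [-1.8, 0.7, 6.3]
grip_width: 0.455
```

Request:
carry_out([
  [1, 0, 0, 0, 0, 0, 0],
  [1, -30, 0, 0, 0, 0, 0],
  [1, -70, 0, 0, 0, 0, 0],
  [1, -110, 0, 0, 0, 0, 0],
  [1, -120, 0, 0, 0, 0, 0],
])

```text
time_s: 22.1
eef_pos: [457.6, 117.6, 152.5]
ee_rot: [0.707, -0.043, 0.704, 0.042]
force: [0.6, 0.5, -2.1]
grip_width: 0.455
```

```bash
python3 -c "
from h import *
print(ctrl.sense()['eef_pos'],delta([548.2,-326,150],np.radians(91.2)))"
```

```text
[457.63171471 117.64315798 152.53226889] [array([   2.9, -451.3,   36.7]), array([5.7, 0.2, 0. ])]
```

Request:
carry_out([
  [1, 0, -50, 4, 0, 0, 0],
  [1, 0, -105, 8, 1, 0, 0],
  [1, 0, -160, 13, 3, 0, 0],
  [1, 0, -215, 18, 5, 0, 0],
  [1, 0, -270, 22, 5.7, 0, 0],
])

```text
time_s: 22.72
eef_pos: [510.7, -149.5, 149.3]
ee_rot: [0.707, -0.007, 0.708, 0.007]
force: [-0.3, 0.8, -0.5]
grip_width: 0.457
```

```bash
python3 -c "
from h import *
print(ctrl.sense()['eef_pos'],ctrl.sense()['grip_width'],delta([548.2,-326,150],np.radians(91.2)))"
```

```text
[ 510.71728108 -149.47029478  149.26653364] 0.45668000542855575 [array([  -0.9, -177.2,   34. ]), array([-0.1, -0.1, -0. ])]
```

Request:
carry_out([
  [1, 0, -50, 9, 0, 0, 0],
  [1, 0, -100, 18, 0, 0, 0],
  [1, 10, -150, 28, 0, 0, 0],
  [1, 40, -177, 34, 0, 0, 0],
  [1, 75, -177, 34, 0, 0, 0],
])

```text
time_s: 23.35
eef_pos: [548.2, -325.9, 73.0]
ee_rot: [0.707, -0.006, 0.707, 0.007]
force: [0.6, 0.3, -1.2]
grip_width: 0.451
```

```bash
python3 -c "
from h import *
print(ctrl.sense()['eef_pos'],ctrl.sense()['grip_width'],delta([548.2,-326,31.8],np.radians(91.2)))
f=lambda p:((proj('scene',p)-[70,180])*4.5).round(0).tolist()
t=ctrl.sense()['eef_pos'];print('pad',f([[548.4,-326,8]]),'base',f([t+[0,0,-23]]))
save('scene','s12',(70,180,190,310),4.5)"
```

```text
[ 548.17424258 -325.8761454    72.96021086] 0.45070319391608327 [array([41.2, -0.1,  0. ]), array([-0.1, -0. , -0. ])]
pad [[208.0, 403.0]] base [[185.0, 361.0]]
```

View pics/s12.png

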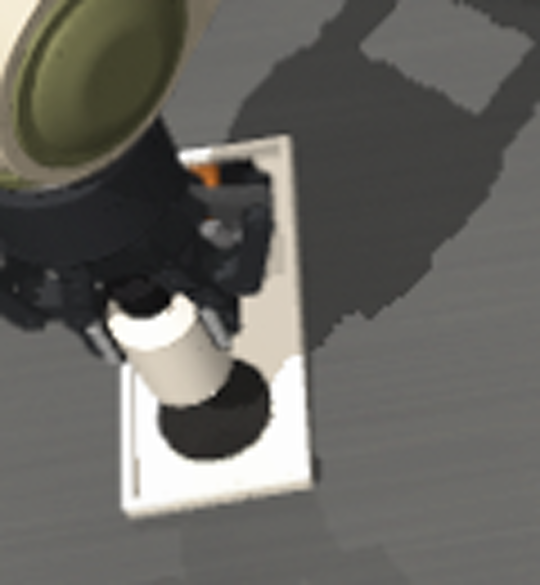

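Bottle base at about (193,370) above the pad at (214,409), as predicted for a 41 mm height. Lowering.

Request:
carry_out([
  [1, 14, 0, 0, 0, 0, 0],
  [1, 27, 0, 0, 0, 0, 0],
  [1, 36, 0, 0, 0, 0, 0],
  [1, 40, 0, 0, 0, 0, 0],
  [1, 41, 0, 0, 0, 0, 0],
])

```text
time_s: 24.02
eef_pos: [548.8, -324.1, 34.5]
ee_rot: [0.707, -0.007, 0.707, 0.007]
force: [0.6, -0.4, -0.1]
grip_width: 0.453
```

Request:
carry_out([
  [1, 0, 0, 0, 0, 0, 0],
  [0, 0, 0, 0, 0, 0, 0],
  [-0.2, 0, 0, 0, 0, 0, 0],
  [-0.4, 0, 0, 0, 0, 0, 0],
  [-0.5, 0, 0, 0, 0, 0, 0],
])

```text
time_s: 24.65
eef_pos: [548.7, -324.1, 34.4]
ee_rot: [0.707, -0.007, 0.707, 0.007]
force: [-0.5, -1.1, 0.1]
grip_width: 0.749
```

Request:
carry_out([
  [-0.5, -15, 0, 0, 0, 0, 0],
  [-0.5, -50, 0, 0, 0, 0, 0],
  [-0.5, -100, 0, 0, 0, 0, 0],
  [-0.5, -150, 30, -30, 0, 0, 0],
  [-0.5, -160, 90, -60, 0, 0, 0],
])

```text
time_s: 25.28
eef_pos: [490.4, -242.6, 196.9]
ee_rot: [0.709, -0.008, 0.705, 0.005]
force: [1.1, -0.1, -0.3]
grip_width: 0.752
```

Request:
carry_out([
  [-0.5, 0, 60, -40, 0, 0, 0],
  [-0.5, 0, 120, -60, 0, 0, 0],
  [-0.5, 0, 180, -80, 0, 0, 0],
  [-0.5, 0, 240, -80, 0, 0, 0],
  [-0.5, 0, 300, -80, 0, 0, 0],
])

```text
time_s: 25.9
eef_pos: [403.9, 52.8, 194.3]
ee_rot: [0.708, -0.007, 0.706, 0.007]
force: [1.8, 0.1, 0.4]
grip_width: 0.75
```

Run:
```python
from h import *
t=save('top','tf');s=save('scene','sf')
c=lambda a,x0,y0,x1,y1,z:cv2.resize(a[y0:y1,x0:x1,::-1],None,fx=z,fy=z,interpolation=cv2.INTER_CUBIC)
A=c(t,320,160,470,260,2.6);B=c(t,120,140,270,260,2.6);C=c(s,80,180,280,310,2);D=c(s,290,130,440,290,2)
h=310;p=lambda i:cv2.copyMakeBorder(i[:h],0,h-min(h,i.shape[0]),0,400-i.shape[1],cv2.BORDER_CONSTANT)
cv2.imwrite('pics/fin.png',cv2.resize(np.vstack([np.hstack([p(A),p(B)]),np.hstack([p(C),p(D)])]),(774,600)))
f=lambda P,o,z:((proj('top',P)-o)*z).round(0).tolist()
k=.968
print('long: vial,bottle cap, front vial',f([[443.6,-328.2,31.5],[548.4,-326,94],[575,-110,46]],[320,160],2.6*k))
print('sq: vial,jar lid; cup',f([[429.7,311.5,31.5],[493.6,321.4,53],[537,125,40]],[120,140],2.6*k))
print(ctrl.sense()['eef_pos'])
```

```text
long: vial,bottle cap, front vial [[303.0, 187.0], [314.0, 60.0], [59.0, 46.0]]
sq: vial,jar lid; cup [[101.0, 266.0], [85.0, 193.0], [305.0, 144.0]]
[403.42255931  55.80072799 194.14105868]
```

The viewing limit is reached, so I'll do the final check numerically with masks.

Run:
```python
from m import *
t=viewer.capture('top');s=viewer.capture('scene')
V=t.max(2);V0=np.load('pics/top0.npy').max(2)
ph=cv2.cvtColor(t,cv2.COLOR_RGB2HSV);am=(ph[...,0]<18)&(ph[...,1]>120)&(ph[...,2]>60)
for q in blobs(am): print('amber top',np.round(ctr(q),1),onplane('top',[ctr(q)],40)[0].round(0),cv2.minAreaRect(q)[1])
sh=cv2.cvtColor(s,cv2.COLOR_RGB2HSV);am=(sh[...,0]<18)&(sh[...,1]>120)&(sh[...,2]>60)
for q in blobs(am,60): print('amber scene',np.round(ctr(q),1),onplane('scene',[ctr(q)],40)[0].round(0),cv2.minAreaRect(q)[1])
print('expected bottle cap px top/scene',proj('top',[[548.4,-326,94]])[0].round(1),proj('scene',[[548.4,-326,94]])[0].round(1))
for n,im,b in(('top',t,(415,165,460,220)),('scene',s,(80,200,160,300))):
    for q in blobs(sub(im.max(2)<60,*b),15): print(n,'dark',np.round(ctr(q),1),cv2.boundingRect(q))
print('cup diff top',np.abs(V[185:212,228:256].astype(int)-V0[185:212,228:256]).mean(), 'cup scene diff',np.abs(s[215:242,312:345].astype(int)-np.load('pics/scene0.npy')[215:242,312:345]).mean())
print('jar lid scene pred',proj('scene',[[493.6,321.4,53]])[0].round(1))
m=sub((s.max(2)>110)&(s.max(2)<185)&(sh[...,1]<40),385,175,430,225)
for q in blobs(m,100): print('lid',np.round(ctr(q),1),cv2.boundingRect(q))
```

```text
amber top [162.5 245.1] [430. 304.  40.] (10.78638744354248, 21.376659393310547)
amber top [444.7 233.9] [ 443. -335.   40.] (10.0, 20.0)
amber top [346.3 178.9] [ 575. -118.   40.] (10.214594841003418, 20.263099670410156)
amber top [550.5 122.7] [ 697. -592.   40.] (3.3282015323638916, 19.969207763671875)
amber scene [216.8 256.7] [ 572. -113.   40.] (12.690433502197266, 23.536956787109375)
amber scene [108.4 223.4] [ 452. -334.   40.] (11.7379732131958, 21.354625701904297)
amber scene [389.8 178. ] [438. 301.  40.] (11.156638145446777, 22.313274383544922)
amber scene [553.5   6.3] [-141. 1059.   40.] (19.0, 17.0)
expected bottle cap px top/scene [444.8 183.9] [104.9 249.8]
top dark [430.  197.6] (424, 190, 17, 12)
top dark [442.8 184.5] (438, 180, 11, 10)
scene dark [119.5 275.1] (106, 261, 24, 21)
scene dark [107.8 253.2] (102, 247, 13, 13)
scene dark [122.9 221.4] (119, 216, 9, 12)
cup diff top 15.716931216931217 cup scene diff 5.577628133183689
jar lid scene pred [407.3 192.9]
lid [405.2 195.1] (388, 180, 32, 36)
```

All checks fit: vials, jar, bottle cap and third vial are within about 5 mm of target. The cup sits at scene pixel (327,229), the same as at the start.

```bash
python3 -c "
from h import *
s=ctrl.sense();print(s['time_s'],s['force']);print(order.finish_job())"
```

```text
26.1 [-0.14316213 -0.29126171  0.86047915]
the job is handed in; nothing more can be done
None
```

I made up both kits and handed the job in at 26.1 s of robot time; the interface reported no verdict. The first vial and the white bottle are in the long tray. The second vial and the jar are in the square tray. The third vial rolled to the lane's front, and I never touched the cup.

**Last checks, from colour masks in both views:**
- **Vials:** in the top view all three amber bodies are within about 1 mm of where they should be. The scene view is up to about 9 mm off for the vials in the trays, mostly its known bias.
- **Jar:** the lid is about 3 px from its target in the scene view, which matches that camera's bias.
- **Bottle:** the cap is within about 5 mm of the pad's axis in the top view, on the +y side, so the bottle stands upright. It was let go about 3 mm above the pad.
- **Cup:** a before/after image comparison was inconclusive, with differences I put down to the arm and its shadow without confirming it. In a picture taken after the jar was moved, the cup stood at its starting pixel.

The final composite picture could not be viewed because the limit of 16 had been reached. So the last state of the bottle was checked only by numbers.

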